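# Square a tall parcel into the measuring corner and record it

### The arm

A 6-joint arm with a two-finger parallel gripper is mounted at the origin on the work surface. World frame = base frame: x ahead of the robot, y to its left, z up, the work surface at z = 0. Lengths are in m, angles in degrees, forces in N, time in s.
With the tool pointing down it reaches from about 0.25 to 0.725 m from the base axis. Payload 9.7 kg.
Tool frame: the origin (TCP) lies midway between the tips of the shut fingers; the grasp point (between the pads) lies 19 mm behind it (bot.pinch_z is the distance from the TCP to the grasp point, in m); z points along the fingers, y is the line along which they close (so a half turn about z gives the same grasp; the last joint's range is limited). The gripper opens to 85 mm and grips with 20 to 120 N. Pads are 22 mm wide; open, the fingers measure 114 mm over their backs; the gripper's body (76 mm by 85 mm) begins 54 mm behind the grasp point. The pads swing forward as they close: fully open they stand 13 mm farther back than shut.
Start: joints at [-75.917, 4.979, 10.078, 95.1, 0, 90], TCP at [0.134, -0.533, 0.231] pointing down, gripper open.
Joint ranges: [-179.16, 179.16], [-48.56, 103.87], [-65.8, 70.77], [-126.05, 130.52], [-82.76, 87.17], [-180, 180]. Speed limits (degrees/s): [127.2, 127.2, 147.25, 180, 180, 180].

### API

Orientations are given as [roll, pitch, yaw] about the fixed x, y, z axes, in that order (R = Rz(yaw) Ry(pitch) Rx(roll)).
In Python, from workcell import sensors, camera, ticket, bot gives the robot as it stands.
- The arm moves only by the shell command python3 -m handwheel 'ROWS' [FORCE]. ROWS is a JSON object of lists of equal length, an entry for each row: "gripper": the opening, from -1 (shut) to 1 (fully open); "slide": the shift along the tool's x, y, z in mm, a list of three; "yaw": the turn about the tool's z in rad. A call has 1 to 8 rows; each row shifts and turns the commanded pose from where the row before left it, along the tool's axes as they then stand; what a row does not reach is not made up. A row lasts 1/12 s, in which the tool goes at most 41.7 mm and 7.16 degrees, less where a joint would pass 70% of its speed; a pose out of reach is approached as far as the arm can. A call is refused whole if a number of a shift passes 41.7 or a number of a turn 0.125, either way. A call with a gripper value outside its range is refused whole. The fingers move at their own pace and stop on an object; FORCE is the grip in N (left out, the last holds). Time passes only in rows, so rows that do not move let the fingers close. It gives the time, the measured TCP pose, the force, the opening and the grip force at its end, in the units of the state.
- sensors.get_obs(): the state, without advancing time (a new reading comes with each control period).
- camera(name): name is "scene" or "top"; returns a dict with "img" (420x560x3 uint8, red, green, blue), "fx", "fy", "cx", "cy" (pixels), "dist" ([k1, k2, p1, p2, k3] as OpenCV has them; the pictures are not rectified), "R" (3x3) and "t" (3): a world point X has camera coordinates R X + t. Camera axes: x right, y down, z forward; pixel columns grow to the right and rows downward; lengths in m; the calibration is good to about 2 mm. A picture is of the moment at which its call begins. There is no depth.
- ticket.job_done(): hands the job in; it is judged then, once.
The state is a dict: "time": time; "q": joint angles; "qd": joint speeds; "joint_efforts": joint torques, N m; "ee_pos": TCP position; "tcp_rot": TCP orientation; "wrist_force": force on the tool from outside, world axes, zero at the start; "torque": the same for the moment, N m; "opening": finger opening in m; "grasp_force": force on a finger pad.
Only numpy, scipy, OpenCV 4.12 (cv2) and the standard library are available. Lean on these libraries where they do the work, as an engineer would, in place of code of your own. Each camera call takes 0.05 s, during which the arm holds its last target. There are 200 camera calls.

### The job

Measure the tall, narrow carton: push it across the desk, gently and low on its body so that it slides standing up, until it sits flush against both stops of the L-shaped metal measuring corner. Only then press the console's round button fully down and let it come up again. Do not grip, lift or tip the carton, and leave everything else on the desk where it is.

Things in the scene. Friction and masses are not known exactly. Their poses are not given: they have to be found in the camera images.
- carton: Tall narrow plain cardboard carton standing on end: 66 x 66 mm foot, 230 mm tall, 0.25 to 0.5 kg, evenly filled. Origin at the centre of its underside, z up, x and y square to its sides. It starts free, inside the L, turned up to 20 degrees from the measuring corner. Friction on the desk is about 0.5 to 0.7: a push higher than about 45 mm may tip it.
- gauge: The measuring corner: two aluminium bars on edge fixed to the desk in an L, each 12 mm thick and 25 mm high. Origin at the inside corner, at desk height, yaw up to 7 degrees. Back stop: its face is the plane x = 0, runs 300 mm along +y, the bar is on the +x side. Side stop: its face is the plane y = 0, runs 180 mm along -x, the bar is on the -y side. Bare desk inside the L.
- home (a point): Point on the desk in the corner, 33 mm from each stop's face (gauge frame x = -33, y = +33 mm), axes as the gauge's: where the centre of the carton's underside is when it is flush with both stops. The carton starts 30 to 75 mm short of it in x and 65 to 180 mm in y.
- console: Grey console fixed to the desk, 120 x 140 mm and 45 mm high, a dark display on its far part. Origin at the centre of its underside.
- key_top (a point): Centre of the top of the round push button on the console (36 mm across, in a 52 mm black collar), 63 mm above the desk, 27 mm from the console's centre towards the robot.
- key (a joint): Travel of the button: 0 up, 0.006 m fully down (about 5 N, sprung back when released).
- tape_roll: Bystander, not to be moved: ring, 100 mm across, 48 mm high, lying flat. Origin at the centre of its underside.
- stamp: Bystander, not to be moved: wooden hand stamp standing up, 40 mm across, 80 mm high. Origin at the centre of its underside.
- pen_pot: Bystander, not to be moved: empty cup, 76 mm across, 95 mm high. Origin at the centre of its underside.
- glue: Bystander, not to be moved: bottle, 56 mm across, 165 mm high. Origin at the centre of its underside.
- cards: Bystander, not to be moved: stack of cards, 110 x 160 x 51 mm. Origin at the centre of its underside.
- stapler: Bystander, not to be moved: stapler, 150 x 36 x 45 mm, lying along its own x. Origin at the centre of its underside.
Not all that is in view belongs to the job. What is shaped like the carton but red is not meant.

How it is judged:
By the outcome, as a careful person would: the job done as asked, in the order asked, and still so for the second after the job is handed in, with the robot touching nothing.
It also fails if it takes over 66 s, if anything falls off the work surface, if the arm or the gripper's body presses on something with over 40 N, if the wrist force passes 120 N, or if a joint passes its speed limit or range.

## Working session

There is one attempt and no reset: what is moved stays moved. The work goes in short steps, Python scripts to look and compute and a shell command to move; the robot and the scene stay as the last step left them, time stands still between calls to the robot, and variables do not carry over. Pictures are saved under pics/ and viewed, at most 10 in all, crops included, and the job is handed in when it is done.

```bash
mkdir -p pics; ls
python3 - <<'E'
from workcell import sensors,camera,bot
import cv2
for n in("scene","top"):
    c=camera(n);cv2.imwrite(f"pics/{n}0.png",c["img"][:,:,::-1]);print(n,c["fx"],c["fy"],c["cx"],c["cy"],c["dist"],c["R"],c["t"])
o=sensors.get_obs();print(o["time"],o["ee_pos"],o["tcp_rot"],o["opening"])
E
```

```text
pics
scene 393.0807933740219 393.0807933740219 271.4098521639966 213.27096251064222 [0.03152615 0.         0.         0.         0.        ] [[ 0.58210556  0.81304413  0.01059983]
 [ 0.48199846 -0.33453328 -0.80979317]
 [-0.65485159  0.47649421 -0.5866197 ]] [-0.307001   -0.2264775   1.40464564]
top 468.69095950521614 468.69095950521614 282.7968146771648 213.8948511266262 [-0.11544875  0.          0.          0.          0.        ] [[-0.00754669 -0.99993356  0.00871363]
 [-0.99808759  0.00699754 -0.06141828]
 [ 0.06135322 -0.00916047 -0.99807408]] [-0.03945797  0.58815411  1.27075348]
0.1 [ 0.13377361 -0.53326997  0.23064753] [-1.79931135e+02  1.11255438e-03  1.40811982e+01] 0.08536591860374146
```

View pics/scene0.png

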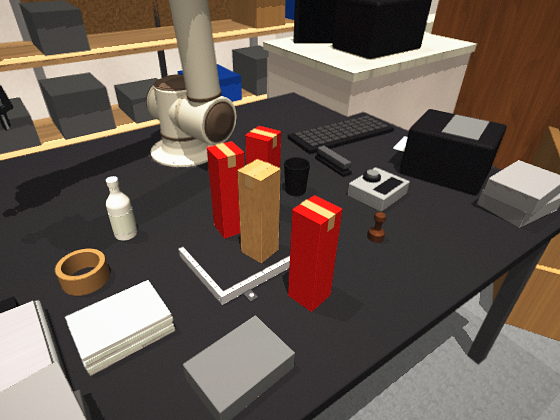

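View pics/top0.png

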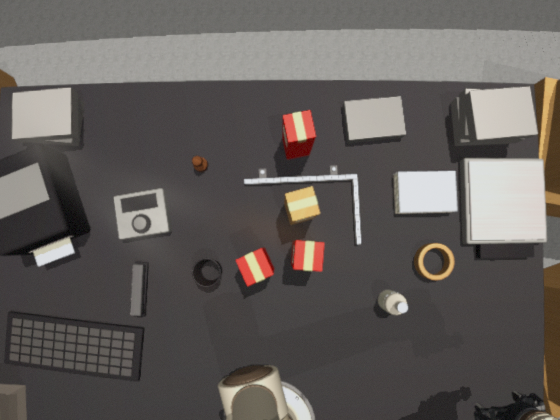

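Candidates for the carton, as top px / scene px:
- Brown carton: (302,205) / (259,210).
- Red cartons: (299,130) / (315,255), (308,255) / (225,190) and (255,267) / (263,150).

The brown one fits the description. The gauge's inside corner is near top px (355,180), and the console button is at (141,223). Now I'll measure and check a close crop.

```bash
cat > h.py <<'E'
import numpy as np,cv2
from workcell import camera,sensors
def cam(n): 
    c=camera(n); c["K"]=np.array([[c["fx"],0,c["cx"]],[0,c["fy"],c["cy"]],[0,0,1]]); c["R"]=np.array(c["R"]);c["t"]=np.array(c["t"]);c["dist"]=np.array(c["dist"]);return c
def ray(c,px,z):
    p=cv2.undistortPoints(np.array(px,float).reshape(-1,1,2),c["K"],c["dist"]).reshape(-1,2)
    d=np.c_[p,np.ones(len(p))]@c["R"]; o=-c["R"].T@c["t"]
    return o+d*((z-o[2])/d[:,2])[:,None]
def proj(c,X): return cv2.projectPoints(np.array(X,float).reshape(-1,3),cv2.Rodrigues(c["R"])[0],c["t"],c["K"],c["dist"])[0].reshape(-1,2)
def hsv(c): return cv2.cvtColor(c["img"],cv2.COLOR_RGB2HSV)
def big(m,n=1,amin=30):
    cs=cv2.findContours(m.astype(np.uint8),cv2.RETR_EXTERNAL,cv2.CHAIN_APPROX_NONE)[0]
    return sorted([k for k in cs if cv2.contourArea(k)>amin],key=cv2.contourArea)[::-1][:n]
E
python3 - <<'E'
from h import *
np.set_printoptions(precision=3,suppress=True)
c=cam("top");H=hsv(c);I=c["img"]
print("cam",-c["R"].T@c["t"])
roi=np.zeros(I.shape[:2],bool);roi[165:250,240:365]=1
g=(H[...,1]<40)&(H[...,2]>110)&roi
k=big(g)[0].reshape(-1,2);P=ray(c,k,.025)
r=cv2.minAreaRect(k);print("gauge px",r, "n",len(k))
print("gauge pts",ray(c,cv2.approxPolyDP(k.reshape(-1,1,2),3,True).reshape(-1,2),.025)[:,:2])
b=(H[...,0]>8)&(H[...,0]<32)&(H[...,1]>60)&(H[...,2]>90)&roi
k=big(b)[0];print("carton px",cv2.approxPolyDP(k,2.5,True).reshape(-1,2).tolist(),cv2.contourArea(k));q=cv2.minAreaRect(ray(c,k.reshape(-1,2),.23)[:,:2].astype(np.float32));print("carton top",q)
red=((H[...,0]<8)|(H[...,0]>172))&(H[...,1]>150)&(H[...,2]>60)
for k in big(red,6,60): print("red",cv2.boundingRect(k))
s=cam("scene");h=hsv(s)
b=(h[...,0]>8)&(h[...,0]<32)&(h[...,1]>60)&(h[...,2]>60);b[:155]=0;b[270:]=0;b[:,:232]=0;b[:,285:]=0
k=big(b)[0];a=cv2.approxPolyDP(k,2.5,True).reshape(-1,2);print("scene carton",a.tolist());print(ray(s,a,0)[:,:2],ray(s,a,.23)[:,:2])
# button and collar
d=(H[...,2]<75);d[:212]=0;d[235:]=0;d[:,:128]=0;d[:,156:]=0
for k in big(d,3): e=cv2.minEnclosingCircle(k);print("btn",e,ray(c,[e[0]],.063),ray(c,[e[0]],.05))
t=cv2.resize(I[110:320,130:390],None,fx=3,fy=2.8,interpolation=2);cv2.imwrite("pics/crop.png",t[:,:,::-1])
E
```

```text
cam [ 0.509 -0.032  1.305]
gauge px ((315.343017578125, 186.78253173828125), (132.9534149169922, 61.12290954589844), 28.361196517944336) n 393
gauge pts [[ 0.503 -0.255]
 [ 0.697 -0.247]
 [ 0.694 -0.197]
 [ 0.722 -0.192]
 [ 0.719 -0.175]
 [ 0.694 -0.172]
 [ 0.687 -0.001]
 [ 0.712  0.004]
 [ 0.712  0.021]
 [ 0.687  0.024]
 [ 0.684  0.062]
 [ 0.673  0.062]
 [ 0.685 -0.233]
 [ 0.509 -0.244]]
carton px [[312, 186], [284, 194], [292, 223], [320, 213], [318, 204], [291, 211], [287, 206], [289, 202], [315, 195]] 658.0
carton top ((0.597514808177948, -0.08632101118564606), (0.07351219654083252, 0.07133219391107559), 15.22339916229248)
red (283, 110, 33, 50)
red (254, 248, 20, 30)
red (291, 240, 14, 30)
red (236, 256, 20, 31)
red (313, 242, 11, 30)
scene carton [[256, 159], [238, 169], [241, 251], [261, 263], [278, 249], [280, 169]]
[[ 0.2    0.169]
 [ 0.224  0.082]
 [ 0.575 -0.126]
 [ 0.639 -0.11 ]
 [ 0.621 -0.047]
 [ 0.302  0.196]] [[ 0.56  -0.068]
 [ 0.575 -0.124]
 [ 0.801 -0.258]
 [ 0.842 -0.248]
 [ 0.831 -0.207]
 [ 0.626 -0.051]]
```

View pics/crop.png

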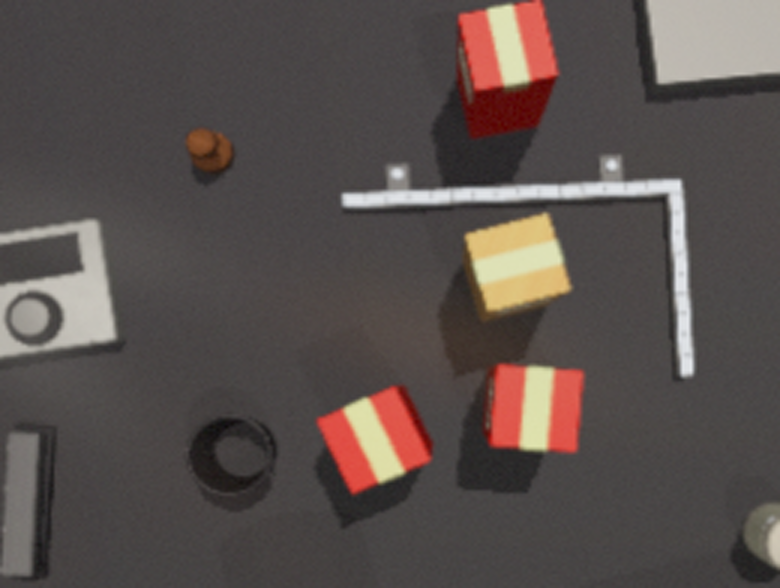

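The crop confirms the plain brown carton at crop (515,265), inside the L. Its measured offsets from home, about 54 mm in x and 116 mm in y, fit the brief. I'll work out the red neighbours' footprints and the button, and raise the tool.

```bash
python3 - <<'E'
from h import *
np.set_printoptions(precision=3,suppress=True)
c=cam("top");H=hsv(c)
# top faces: bright red + tape
m=(((H[...,0]<8)|(H[...,0]>172))&(H[...,1]>150)&(H[...,2]>150)|((H[...,0]>22)&(H[...,0]<40)&(H[...,1]>40)&(H[...,2]>170))).astype(np.uint8)
m[:235]=0;m=cv2.morphologyEx(m,cv2.MORPH_CLOSE,np.ones((3,3)))
for k in big(m,2,200):
    P=ray(c,k.reshape(-1,2),.23)[:,:2].astype(np.float32);r=cv2.minAreaRect(P);print("red",r,P.min(0),P.max(0))
d=(H[...,2]<70).astype(np.uint8);d[:211]=0;d[237:]=0;d[:,:126]=0;d[:,156:]=0
for k in big(d,3,20): e=cv2.minEnclosingCircle(k);print("collar",e,ray(c,[e[0]],.05),"r",e[1]/468*1.255)
print("btn guess",ray(c,[[140,223]],.063))
m=(H[...,1]<45)&(H[...,2]>110);m[:180]=0;m[245:]=0;m[:,:105]=0;m[:,180:]=0
k=big(m)[0];print("console top",cv2.minAreaRect(ray(c,k.reshape(-1,2),.045)[:,:2].astype(np.float32)))
E
python3 -m handwheel '{"gripper":[1,1,1,1],"slide":[[0,0,-40],[0,0,-40],[0,0,-40],[0,0,0]],"yaw":[0.1,0.1,0,0]}'
```

```text
red ((0.45460543036460876, 0.02427125908434391), (0.06693445146083832, 0.06730684638023376), 24.260379791259766) [ 0.413 -0.018] [0.497 0.066]
red ((0.4796323776245117, -0.09932982921600342), (0.06656188517808914, 0.06689020246267319), 85.54881286621094) [ 0.446 -0.134] [ 0.515 -0.064]
btn guess [[0.563 0.339 0.063]]
console top ((0.5904839634895325, 0.3433033227920532), (0.12115641683340073, 0.14131172001361847), 8.739291191101074)
time: 0.58
ee_pos: [0.134, -0.5341, 0.3598]
tcp_rot: [179.4, -0.1, 2.6]
wrist_force: [-0.1, -0.9, 1.8]
opening: 0.0854
grasp_force: 0.0
```

```bash
for i in 1 2; do python3 -m handwheel '{"gripper":[1,1,1,1,1,1,1,1],"slide":[[22,-25,0],[22,-25,0],[22,-25,0],[22,-25,0],[22,-25,0],[22,-25,0],[22,-25,0],[22,-25,0]],"yaw":[0,0,0,0,0,0,0,0]}' ; done; python3 -m handwheel '{"gripper":[1,1,1,1,1,1,1],"slide":[[22,-25,0],[22,-25,0],[22,-25,0],[22,-25,0],[22,-25,0],[22,-25,0],[0,0,0]],"yaw":[0,0,0,0,0,0,0]}'
python3 - <<'E'
from h import *
c=cam("scene");cv2.imwrite("pics/s1.png",c["img"][:,:,::-1])
print(sensors.get_obs()["q"])
E
```

```text
time: 1.25
ee_pos: [0.3011, -0.3242, 0.3513]
tcp_rot: [180.0, -0.0, 2.6]
wrist_force: [0.7, -0.4, -1.1]
opening: 0.0855
grasp_force: 0.0
time: 1.92
ee_pos: [0.4679, -0.1162, 0.3513]
tcp_rot: [180.0, -0.0, 2.6]
wrist_force: [0.2, -1.9, -0.1]
opening: 0.0858
grasp_force: 0.0
time: 2.5
ee_pos: [0.5952, 0.0365, 0.3482]
tcp_rot: [-179.7, 0.2, 3.5]
wrist_force: [0.1, 0.3, -0.2]
opening: 0.0855
grasp_force: 0.0
[  3.2402789   17.08792759  37.73939371 110.82469538   0.23383527
 179.92443077]
```

View pics/s1.png

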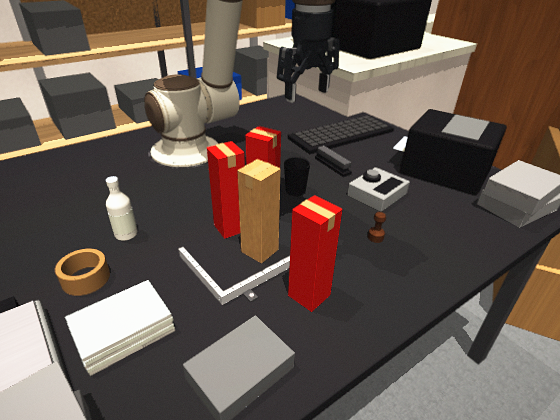

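```bash
for i in 1 2 3; do python3 -m handwheel '{"gripper":[1,1,1,1,1,1,1,1],"slide":[[0,0,0],[0,0,0],[0,0,0],[0,0,0],[0,0,0],[0,0,0],[0,0,0],[0,0,0]],"yaw":[-0.125,-0.125,-0.125,-0.125,-0.125,-0.125,-0.125,-0.125]}' >/dev/null; done; python3 -m handwheel '{"gripper":[1,1,1,1],"slide":[[0,0,20],[0,0,20],[0,0,20],[0,0,0]],"yaw":[-0.125,0,0,0]}'
python3 - <<'E'
from h import *
c=cam("scene");I=c["img"][0:135,245:375];cv2.imwrite("pics/s2.png",cv2.resize(I,None,fx=4.4,fy=4.4,interpolation=2)[:,:,::-1])
print(sensors.get_obs()["q"])
E
```

```text
time: 4.88
ee_pos: [0.5909, 0.0322, 0.2878]
tcp_rot: [179.8, -0.3, -177.9]
wrist_force: [-0.9, -0.5, -0.8]
opening: 0.0855
grasp_force: 0.0
[  3.02825643  13.12989228  25.94779527 102.98655316   0.21678549
   0.91811977]
```

View pics/s2.png

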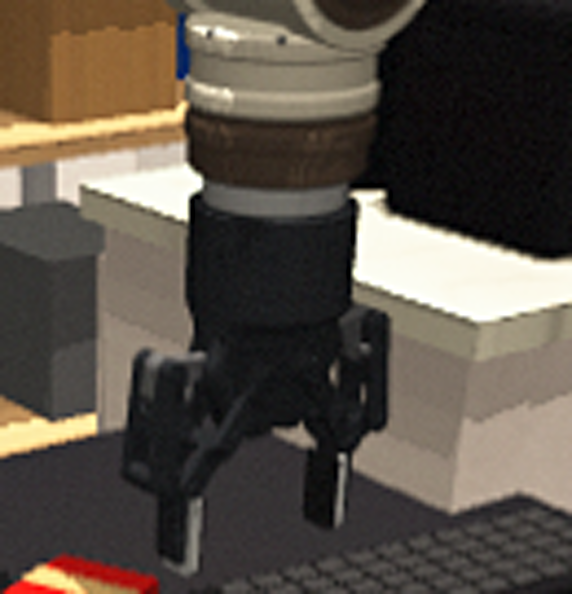

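Run:
```python
from h import *
np.set_printoptions(precision=1,suppress=True)
c=cam("scene");o=sensors.get_obs();T=np.array(o["ee_pos"]);print(T)
C=-c["R"].T@c["t"]
def pl(px,xo):
    p=cv2.undistortPoints(np.array(px,float).reshape(-1,1,2),c["K"],c["dist"]).reshape(-1,2)
    d=np.c_[p,np.ones(len(p))]@c["R"]; return C+d*((T[0]+xo-C[0])/d[:,0])[:,None]
crop=np.array([(157,560),(187,572),(158,495),(122,475),(128,440),(135,350),(345,525),(352,440),(387,425),(390,315),(190,330),(355,300),(303,520)])
px=np.c_[245+crop[:,0]/4.4,crop[:,1]/4.4]
for xo in(-.011,.011): print(np.c_[crop,(pl(px,xo)-T)[:,1:]*1000])
```

```text
[0.6 0.  0.3]
[[157.  560.  -50.2   8. ]
 [187.  572.  -31.4  -2.9]
 [158.  495.  -50.6  40.8]
 [122.  475.  -71.9  55.1]
 [128.  440.  -68.7  70.9]
 [135.  350.  -65.6 111. ]
 [345.  525.   72.5  -2.9]
 [352.  440.   71.8  42.4]
 [387.  425.   95.3  45.4]
 [390.  315.   89.3 101.1]
 [190.  330.  -34.9 114.6]
 [355.  300.   65.  112. ]
 [303.  520.   42.8   6.8]]
[[157.  560.  -67.   20.1]
 [187.  572.  -48.8   9.5]
 [158.  495.  -67.4  51.7]
 [122.  475.  -87.9  65.5]
 [128.  440.  -84.8  80.8]
 [135.  350.  -81.8 119.5]
 [345.  525.   51.4   9.6]
 [352.  440.   50.7  53.3]
 [387.  425.   73.4  56.2]
 [390.  315.   67.7 109.9]
 [190.  330.  -52.2 123. ]
 [355.  300.   44.2 120.5]
 [303.  520.   22.8  18.9]]
```

The gripper is a 2F-85 type. Its outer finger links may stick out past the fingertips, about 45 mm above the tips. So I'll go as low as possible, open, with the tool's y across the carton, and find out by gentle contact.

```bash
python3 -m handwheel '{"gripper":[1,1,1,1,1,1,1,1],"slide":[[-6,20,0],[0,0,35],[0,0,40],[0,0,40],[0,0,40],[0,0,40],[0,0,40],[0,0,30]],"yaw":[-0.006,0,0,0,0,0,0,0]}'
python3 -m handwheel '{"gripper":[1,1,1,1,1],"slide":[[0,0,6],[0,0,5],[0,0,0],[0,0,0],[0,0,0]],"yaw":[0,0,0,0,0]}'
```

```text
time: 5.65
ee_pos: [0.5976, 0.0541, 0.0252]
tcp_rot: [179.8, 0.0, -177.5]
wrist_force: [0.9, -0.2, 0.2]
opening: 0.0856
grasp_force: 0.0
time: 6.07
ee_pos: [0.5992, 0.0545, 0.0182]
tcp_rot: [179.8, 0.2, -177.5]
wrist_force: [0.3, -0.7, 0.1]
opening: 0.0855
grasp_force: 0.0
```

```bash
for i in 1 2 3 4 5 6; do python3 -m handwheel '{"gripper":[1,1,1],"slide":[[0,0,4],[0,0,0],[0,0,0]],"yaw":[0,0,0]}' | grep -E "ee_pos|wrist"; done
```

```text
ee_pos: [0.5977, 0.0544, 0.0117]
wrist_force: [-0.4, -0.8, -0.8]
ee_pos: [0.5973, 0.0544, 0.007]
wrist_force: [-0.5, -0.2, 0.1]
ee_pos: [0.5973, 0.0544, 0.003]
wrist_force: [-0.4, -0.6, 0.1]
ee_pos: [0.5974, 0.0545, -0.001]
wrist_force: [0.5, 0.2, -0.2]
ee_pos: [0.5974, 0.0545, -0.0049]
wrist_force: [0.9, -0.5, 0.6]
ee_pos: [0.5974, 0.0545, -0.009]
wrist_force: [-0.2, -0.7, 0.4]
```

```bash
cat >> h.py <<'E'
def carton():
    c=cam("top");H=hsv(c);m=((H[...,0]>8)&(H[...,0]<40)&(H[...,1]>40)&(H[...,2]>150)).astype(np.uint8)
    m[:160]=0;m[236:]=0;m[:,:262]=0;m[:,352:]=0
    m=cv2.morphologyEx(m,cv2.MORPH_CLOSE,np.ones((3,3)))
    r=cv2.minAreaRect(ray(c,big(m)[0].reshape(-1,2),.23)[:,:2].astype(np.float32))
    s=cam("scene");h=hsv(s);b=((h[...,0]>8)&(h[...,0]<32)&(h[...,1]>60)&(h[...,2]>60)).astype(np.uint8);b[:150]=0;b[300:]=0;b[:,:190]=0;b[:,320:]=0
    a=cv2.approxPolyDP(big(b)[0],2.5,True).reshape(-1,2);low=a[np.argsort(-a[:,1])][:3]
    y=r[2]-90*round((r[2])/90)
    print("top ctr",np.round(r[0],4),"size",np.round(r[1],3),"yaw",round(y,1),"| scene low",low.tolist(),np.round(ray(s,low,0)[:,:2],3).tolist())
E
python3 -c "from h import *;carton()"
python3 -m handwheel '{"gripper":[1,1,1,1,1],"slide":[[0,0,2],[0,-6,0],[0,-6,0],[0,-6,0],[0,0,0]],"yaw":[0,0,0,0,0]}' | grep -E "ee_pos|wrist"
python3 -c "from h import *;carton()"
```

```text
top ctr [ 0.599  -0.0869] size [0.067 0.067] yaw 15.0 | scene low [[261, 263], [241, 251], [278, 249]] [[0.639, -0.11], [0.575, -0.126], [0.621, -0.047]]
ee_pos: [0.5984, 0.0352, -0.0107]
wrist_force: [0.5, -0.9, -0.5]
top ctr [ 0.599  -0.0869] size [0.067 0.067] yaw 15.0 | scene low [[261, 263], [241, 251], [278, 249]] [[0.639, -0.11], [0.575, -0.126], [0.621, -0.047]]
```

```bash
for i in 1 2 3 4; do python3 -m handwheel '{"gripper":[1,1,1],"slide":[[0,-2,0],[0,-2,0],[0,0,0]],"yaw":[0,0,0]}' | grep -E "ee_pos|wrist"; python3 -c "from h import *;carton()";done
```

```text
ee_pos: [0.5986, 0.0323, -0.0107]
wrist_force: [0.5, 0.1, -0.7]
top ctr [ 0.599  -0.0869] size [0.067 0.067] yaw 15.0 | scene low [[261, 263], [241, 251], [278, 249]] [[0.639, -0.11], [0.575, -0.126], [0.621, -0.047]]
ee_pos: [0.5987, 0.0283, -0.0107]
wrist_force: [0.8, -0.3, 0.6]
top ctr [ 0.599  -0.0867] size [0.067 0.068] yaw 15.5 | scene low [[261, 263], [241, 251], [278, 249]] [[0.639, -0.11], [0.575, -0.126], [0.621, -0.047]]
ee_pos: [0.5989, 0.0244, -0.0107]
wrist_force: [-0.4, 0.7, -0.4]
top ctr [ 0.5992 -0.0878] size [0.067 0.068] yaw 13.7 | scene low [[261, 263], [241, 252], [278, 248]] [[0.639, -0.11], [0.578, -0.128], [0.618, -0.045]]
ee_pos: [0.5991, 0.0202, -0.0107]
wrist_force: [-0.5, 1.5, -0.4]
top ctr [ 0.5997 -0.0907] size [0.067 0.067] yaw 12.1 | scene low [[259, 264], [240, 252], [277, 251]] [[0.639, -0.116], [0.577, -0.13], [0.626, -0.053]]
```

```bash
cat >> h.py <<'E'
    t=np.radians(y);l=ray(s,low[:1],0)[0,:2];print("  base ctr",np.round(l-33e-3*np.array([np.cos(t)+np.sin(t),np.sin(t)-np.cos(t)]),4),"force",np.round(sensors.get_obs()["wrist_force"],1))
E
for i in 1 2 3 4 5; do python3 -m handwheel '{"gripper":[1,1,1,1],"slide":[[0,-2,0],[0,-2,0],[0,-2,0],[0,0,0]],"yaw":[0,0,0,0]}' | grep -E "ee_pos"; python3 -c "from h import *;carton()";done
```

```text
ee_pos: [0.5993, 0.0141, -0.0108]
top ctr [ 0.5991 -0.0963] size [0.067 0.067] yaw 9.7 | scene low [[257, 264], [238, 252], [275, 252]] [[0.636, -0.12], [0.574, -0.134], [0.626, -0.06]]
  base ctr [ 0.5979 -0.0927] force [-0.4  0.1 -0.3]
ee_pos: [0.5996, 0.0082, -0.0108]
top ctr [ 0.5986 -0.1017] size [0.067 0.068] yaw 8.4 | scene low [[253, 265], [273, 253], [236, 252]] [[0.633, -0.129], [0.626, -0.066], [0.571, -0.138]]
  base ctr [ 0.5959 -0.1015] force [-0.2  0.2  0.1]
ee_pos: [0.5999, 0.0022, -0.0108]
top ctr [ 0.5979 -0.1072] size [0.067 0.068] yaw 6.0 | scene low [[250, 266], [271, 254], [234, 252]] [[0.632, -0.137], [0.626, -0.072], [0.568, -0.142]]
  base ctr [ 0.5959 -0.1076] force [-0.6  0.2 -0.3]
ee_pos: [0.6002, -0.0038, -0.0108]
top ctr [ 0.5972 -0.1125] size [0.067 0.068] yaw 4.0 | scene low [[248, 267], [269, 255], [232, 253]] [[0.632, -0.143], [0.626, -0.078], [0.569, -0.148]]
  base ctr [ 0.5971 -0.112 ] force [-0.4  1.8 -0.8]
ee_pos: [0.6004, -0.0097, -0.0108]
top ctr [ 0.5968 -0.1184] size [0.067 0.067] yaw 2.6 | scene low [[247, 267], [267, 256], [229, 249]] [[0.631, -0.145], [0.627, -0.084], [0.552, -0.146]]
  base ctr [ 0.5965 -0.1131] force [1.  1.7 0.3]
```

```bash
for i in 1 2 3 4 5; do python3 -m handwheel '{"gripper":[1,1,1,1,1,1,1],"slide":[[0,-2,0],[0,-2,0],[0,-2,0],[0,-2,0],[0,-2,0],[0,-2,0],[0,0,0]],"yaw":[0,0,0,0,0,0,0]}' | grep -E "ee_pos"; python3 -c "from h import *;carton()";done
```

```text
ee_pos: [0.6009, -0.0219, -0.0109]
top ctr [ 0.5972 -0.1304] size [0.067 0.067] yaw 2.3 | scene low [[243, 269], [263, 258], [225, 254]] [[0.631, -0.156], [0.627, -0.096], [0.562, -0.164]]
  base ctr [ 0.597  -0.1242] force [0.6 0.3 0.1]
ee_pos: [0.6015, -0.0339, -0.011]
top ctr [ 0.5982 -0.1427] size [0.067 0.067] yaw -0.3 | scene low [[237, 272], [259, 260], [221, 254]] [[0.632, -0.172], [0.627, -0.108], [0.556, -0.172]]
  base ctr [ 0.5988 -0.1392] force [-0.2  0.8  0. ]
ee_pos: [0.602, -0.0459, -0.011]
top ctr [ 0.5982 -0.1554] size [0.065 0.067] yaw -0.4 | scene low [[233, 274], [255, 262], [218, 260]] [[0.632, -0.183], [0.628, -0.12], [0.571, -0.188]]
  base ctr [ 0.5992 -0.1501] force [ 0.2  1.5 -0.4]
ee_pos: [0.6025, -0.0578, -0.0111]
top ctr [ 0.5981 -0.167 ] size [0.065 0.067] yaw -0.3 | scene low [[227, 276], [251, 264], [213, 261]] [[0.63, -0.198], [0.628, -0.131], [0.567, -0.2]]
  base ctr [ 0.5967 -0.1646] force [-0.2  0.3 -2.1]
ee_pos: [0.6031, -0.0698, -0.0111]
top ctr [ 0.5992 -0.1729] size [0.053 0.065] yaw -1.0 | scene low [[222, 278], [246, 267], [208, 263]] [[0.629, -0.21], [0.63, -0.146], [0.567, -0.213]]
  base ctr [ 0.5961 -0.1767] force [ 0.6  0.4 -0.6]
```

```bash
sed -i 's/352:/385:/' h.py; python3 -m handwheel '{"gripper":[1,1,1,1,1,1,1,1],"slide":[[0,-2,0],[0,-2,0],[0,-2,0],[0,-2,0],[0,-2,0],[0,-2,0],[0,-2,0],[0,-2,0]],"yaw":[0,0,0,0,0,0,0,0]}' | grep -E "ee_pos"; python3 -c "from h import *;carton()";for i in 1 2 3 4; do python3 -m handwheel '{"gripper":[1,1,1],"slide":[[0,-1,0],[0,-1,0],[0,0,0]],"yaw":[0,0,0]}' | grep -E "ee_pos|wrist"; done; python3 -c "from h import *;carton()"
```

```text
ee_pos: [0.6037, -0.0856, -0.0112]
top ctr [ 0.6002 -0.1948] size [0.065 0.067] yaw -0.4 | scene low [[216, 281], [241, 270], [202, 264]] [[0.629, -0.226], [0.631, -0.161], [0.562, -0.226]]
  base ctr [ 0.5962 -0.1927] force [-0.2  1.3 -0.8]
ee_pos: [0.6038, -0.0875, -0.0112]
wrist_force: [-0.8, 2.4, 1.3]
ee_pos: [0.6039, -0.0895, -0.0112]
wrist_force: [-0.1, 2.3, 0.3]
ee_pos: [0.604, -0.0915, -0.0112]
wrist_force: [-0.1, 2.4, 0.8]
ee_pos: [0.6041, -0.0935, -0.0112]
wrist_force: [-0.4, 2.8, 0.7]
top ctr [ 0.6002 -0.203 ] size [0.063 0.067] yaw -0.4 | scene low [[217, 282], [237, 272], [199, 263]] [[0.633, -0.226], [0.632, -0.172], [0.554, -0.23]]
  base ctr [ 0.6002 -0.1924] force [-0.1  2.   0.2]
```

Run:
```python
from h import *
a=cam("scene")["img"][130:300,160:330];b=cam("top")["img"][160:255,260:380]
a=cv2.resize(a,(500,500),interpolation=2);b=cv2.resize(b,None,fx=2.5,fy=2.5,interpolation=2)
o=np.zeros((500,800,3),np.uint8);o[:,:500]=a;o[:len(b),500:]=b
cv2.imwrite("pics/s3.png",o[:,:,::-1])
```

```text
(no output)
```

View pics/s3.png

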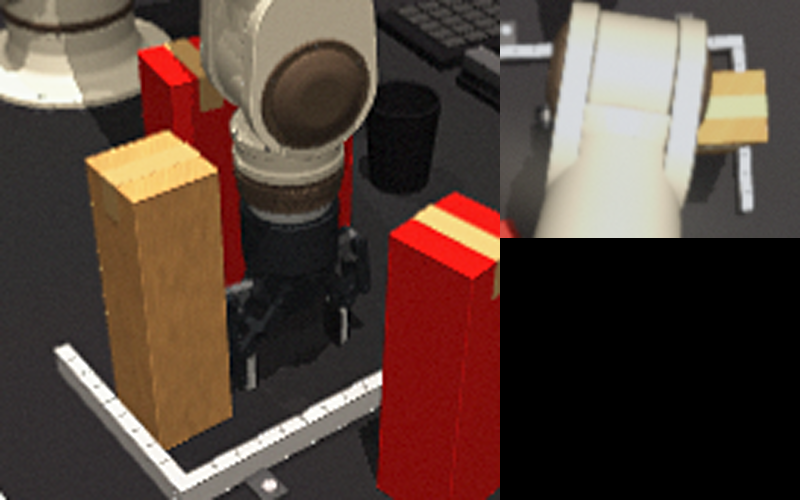

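```bash
for i in 1 2 3 4; do python3 -m handwheel '{"gripper":[1,1,1],"slide":[[0,-1,0],[0,0,0],[0,0,0]],"yaw":[0,0,0]}' | grep -E "ee_pos|wrist"; done; python3 -c "from h import *;carton()"
```

```text
ee_pos: [0.6041, -0.0944, -0.0112]
wrist_force: [0.2, 3.1, 0.2]
ee_pos: [0.6042, -0.0954, -0.0112]
wrist_force: [0.1, 2.0, 0.6]
ee_pos: [0.6042, -0.0964, -0.0112]
wrist_force: [-0.1, 2.1, 0.3]
ee_pos: [0.6043, -0.0974, -0.0112]
wrist_force: [-1.0, 2.7, 1.2]
top ctr [ 0.6001 -0.2065] size [0.066 0.067] yaw -0.3 | scene low [[217, 282], [237, 272], [197, 260]] [[0.633, -0.226], [0.632, -0.172], [0.542, -0.229]]
  base ctr [ 0.6001 -0.1925] force [0.6 2.9 0.2]
```

```bash
for i in 1 2 3; do python3 -m handwheel '{"gripper":[1,1,1],"slide":[[0,-0.7,0],[0,0,0],[0,0,0]],"yaw":[0,0,0]}' | grep -E "ee_pos|wrist";python3 -c "from h import *;carton()"; done
```

```text
ee_pos: [0.6043, -0.0981, -0.0112]
wrist_force: [0.9, 2.2, 0.2]
top ctr [ 0.6002 -0.2077] size [0.063 0.067] yaw -0.4 | scene low [[217, 282], [236, 272], [197, 261]] [[0.633, -0.226], [0.63, -0.174], [0.545, -0.231]]
  base ctr [ 0.6002 -0.1924] force [-0.1  2.9  0.4]
ee_pos: [0.6043, -0.0988, -0.0112]
wrist_force: [0.4, 2.7, 1.4]
top ctr [ 0.6002 -0.2077] size [0.063 0.067] yaw -0.4 | scene low [[217, 282], [236, 272], [197, 261]] [[0.633, -0.226], [0.63, -0.174], [0.545, -0.231]]
  base ctr [ 0.6002 -0.1924] force [-0.4  2.3  0.1]
ee_pos: [0.6044, -0.0995, -0.0113]
wrist_force: [-0.9, 2.8, 1.4]
top ctr [ 0.6001 -0.2099] size [0.063 0.067] yaw -0.3 | scene low [[217, 282], [235, 273], [196, 259]] [[0.633, -0.226], [0.632, -0.178], [0.538, -0.23]]
  base ctr [ 0.6001 -0.1925] force [0.9 3.2 0.5]
```

```bash
python3 -m handwheel '{"gripper":[1,1,1,1],"slide":[[0,2,0],[0,8,0],[0,10,0],[0,0,0]],"yaw":[0,0,0,0]}' | grep -E "ee_pos|wrist";python3 -c "from h import *;carton()
c=cam('top');H=hsv(c);g=(H[...,1]<40)&(H[...,2]>110);g[:165]=0;g[250:]=0;g[:,:345]=0;g[:,:]&=True
g[:,365:]=0
ys,xs=np.nonzero(g);
for r in (225,232,240): 
  q=xs[ys==r]; print(r,q.min(),q.max(),ray(c,[[q.min()-.5,r],[q.max()+.5,r]],.025)[:,:2].round(4).tolist())
"
```

```text
ee_pos: [0.6033, -0.0778, -0.0112]
wrist_force: [0.7, 0.8, -0.5]
top ctr [ 0.6001 -0.2066] size [0.065 0.067] yaw -0.3 | scene low [[217, 282], [235, 273], [196, 259]] [[0.633, -0.226], [0.632, -0.178], [0.538, -0.23]]
  base ctr [ 0.6001 -0.1925] force [0.3 0.3 0.4]
225 356 360 [[0.5555, -0.2429], [0.5554, -0.2567]]
232 356 360 [[0.5363, -0.2426], [0.5362, -0.2564]]
240 356 361 [[0.5144, -0.2423], [0.5143, -0.2588]]
```

```bash
python3 -m handwheel '{"gripper":[1,1,1,1,1,1,1,1],"slide":[[0,5,-20],[0,0,-41],[0,0,-41],[0,0,-41],[0,0,-41],[0,0,-41],[0,0,-41],[0,0,-41]],"yaw":[0,0,0,0,0,0,0,0]}' | grep -E "ee_pos|rot"
python3 -m handwheel '{"gripper":[1,1,1,1,1,1,1],"slide":[[0,0,0],[0,0,0],[0,0,0],[0,0,0],[0,0,0],[0,0,0],[0,0,0]],"yaw":[0.125,0.125,0.125,0.125,0.125,0.125,0.125]}' | grep -E "ee_pos|rot"
python3 -m handwheel '{"gripper":[1,1,1,1,1,1,1],"slide":[[0,0,0],[0,0,0],[0,0,0],[0,0,0],[0,0,0],[0,0,0],[0,0,0]],"yaw":[0.125,0.125,0.125,0.125,0.125,0.07,0]}' | grep -E "ee_pos|rot"
```

```text
ee_pos: [0.6028, -0.0759, 0.2981]
tcp_rot: [179.8, 0.0, -177.5]
ee_pos: [0.6034, -0.0759, 0.2958]
tcp_rot: [179.9, -0.2, 132.0]
ee_pos: [0.6033, -0.0759, 0.2959]
tcp_rot: [-180.0, -0.2, 92.4]
```

```bash
python3 -m handwheel '{"gripper":[1,1,1,1,1,1],"slide":[[-25,-27,0],[-25,-27,0],[-25,-27,0],[-25,-27,0],[-25,-27,0],[0,0,0]],"yaw":[0,0,0,0,0,0]}' | grep -E "ee_pos|rot"
python3 - <<'E'
from h import *
carton()
b=cam("top")["img"][150:290,240:400];a=cam("scene")["img"][90:300,150:350]
o=np.zeros((420,800,3),np.uint8);o[:350,:400]=cv2.resize(b,(400,350),interpolation=2);o[:,400:]=cv2.resize(a,(400,420),interpolation=2)
cv2.imwrite("pics/s4.png",o[:,:,::-1])
E
```

```text
ee_pos: [0.4705, -0.21, 0.2964]
tcp_rot: [180.0, -0.1, 92.5]
top ctr [ 0.6001 -0.2066] size [0.065 0.067] yaw -0.3 | scene low [[217, 282], [235, 273], [196, 259]] [[0.633, -0.226], [0.632, -0.178], [0.538, -0.23]]
  base ctr [ 0.6001 -0.1925] force [ 0.3 -1.  -1.2]
```

View pics/s4.png

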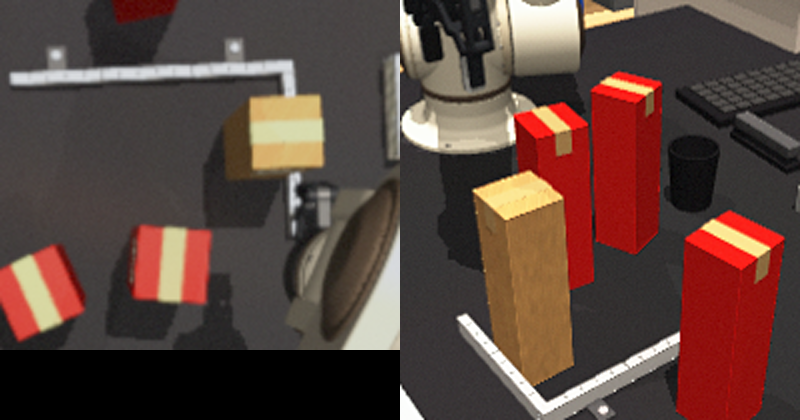

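```bash
python3 -m handwheel '{"gripper":[1,1,1,1,1,1,1,1],"slide":[[0,0,41],[0,0,41],[0,0,41],[0,0,41],[0,0,41],[0,0,41],[0,0,35],[0,0,0]],"yaw":[0,0,0,0,0,0,0,0]}'
python3 -m handwheel '{"gripper":[1,1,1,1,1,1],"slide":[[0,0,10],[0,0,7],[0,0,5],[0,0,3.5],[0,0,0],[0,0,0]],"yaw":[0,0,0,0,0,0]}'
```

```text
time: 22.97
ee_pos: [0.4705, -0.2026, 0.007]
tcp_rot: [-179.4, -0.5, 92.7]
wrist_force: [-0.7, 0.8, -0.3]
opening: 0.0856
grasp_force: 0.0
time: 23.47
ee_pos: [0.4745, -0.2056, -0.0103]
tcp_rot: [179.9, -0.2, 92.6]
wrist_force: [1.0, 0.1, 0.4]
opening: 0.0853
grasp_force: 0.0
```

```bash
python3 -m handwheel '{"gripper":[1,1,1,1,1,1,1],"slide":[[-2,4,0.5],[-2,4,0],[0,4,0],[0,2,0],[0,2,0],[0,2,0],[0,0,0]],"yaw":[0,0,0,0,0,0,0]}'| grep -E "ee_pos|wrist";python3 -c "from h import *;carton()"
for i in 1 2 3; do python3 -m handwheel '{"gripper":[1,1,1,1],"slide":[[0,2,0],[0,2,0],[0,2,0],[0,0,0]],"yaw":[0,0,0,0]}' | grep -E "ee_pos"; python3 -c "from h import *;carton()";done
```

```text
ee_pos: [0.4922, -0.2085, -0.0118]
wrist_force: [-1.0, -0.6, -0.7]
top ctr [ 0.5981 -0.2066] size [0.065 0.077] yaw -0.9 | scene low [[218, 282], [236, 273], [197, 261]] [[0.634, -0.224], [0.633, -0.176], [0.545, -0.231]]
  base ctr [ 0.6018 -0.1903] force [-0.7  0.2 -0. ]
ee_pos: [0.4984, -0.2083, -0.0116]
top ctr [ 0.6074 -0.2067] size [0.065 0.072] yaw -0.9 | scene low [[219, 284], [238, 274], [198, 262]] [[0.641, -0.225], [0.639, -0.174], [0.55, -0.23]]
  base ctr [ 0.6084 -0.1914] force [-1.6 -0.2 -0.6]
ee_pos: [0.5046, -0.208, -0.0116]
top ctr [ 0.6117 -0.2059] size [0.067 0.072] yaw -0.2 | scene low [[219, 286], [239, 275], [199, 263]] [[0.646, -0.228], [0.643, -0.174], [0.554, -0.23]]
  base ctr [ 0.6133 -0.1948] force [-1.6  0.2 -1.4]
ee_pos: [0.5106, -0.2078, -0.0116]
top ctr [ 0.6179 -0.2058] size [0.068 0.074] yaw -0.9 | scene low [[222, 287], [241, 277], [201, 266]] [[0.653, -0.224], [0.651, -0.173], [0.566, -0.231]]
  base ctr [ 0.6202 -0.1905] force [-2.5  0.5 -0.6]
```

```bash
for i in 1 2 3 4; do python3 -m handwheel '{"gripper":[1,1,1,1],"slide":[[0,2,0],[0,2,0],[0,2,0],[0,0,0]],"yaw":[0,0,0,0]}' | grep -E "ee_pos"; python3 -c "from h import *;carton()";done
```

```text
ee_pos: [0.5166, -0.2075, -0.0116]
top ctr [ 0.6236 -0.2063] size [0.072 0.067] yaw 4.2 | scene low [[223, 289], [242, 278], [202, 267]] [[0.659, -0.225], [0.655, -0.173], [0.571, -0.231]]
  base ctr [ 0.6237 -0.1947] force [-1.4 -0.3 -0.9]
ee_pos: [0.5226, -0.2072, -0.0116]
top ctr [ 0.6209 -0.2242] size [0.104 0.091] yaw -0.2 | scene low [[224, 290], [244, 279], [203, 268]] [[0.663, -0.225], [0.66, -0.171], [0.575, -0.23]]
  base ctr [ 0.63   -0.1918] force [-0.2 -0.4 -1.2]
ee_pos: [0.5286, -0.207, -0.0116]
top ctr [ 0.6373 -0.2052] size [0.07  0.067] yaw 2.4 | scene low [[223, 290], [245, 278], [205, 270]] [[0.662, -0.227], [0.658, -0.168], [0.583, -0.23]]
  base ctr [ 0.6273 -0.1951] force [-0.8 -1.2 -0.6]
ee_pos: [0.5346, -0.2067, -0.0116]
top ctr [ 0.6444 -0.2051] size [0.066 0.068] yaw -0.1 | scene low [[223, 290], [247, 277], [206, 272]] [[0.662, -0.227], [0.658, -0.162], [0.591, -0.231]]
  base ctr [ 0.6287 -0.1936] force [-1.4 -1.1 -0.7]
```

```bash
for i in 1 2 3 4; do python3 -m handwheel '{"gripper":[1,1,1,1],"slide":[[0,1,0],[0,0.7,0],[0,0,0],[0,0,0]],"yaw":[0,0,0,0]}' | grep -E "ee_pos"; python3 -c "from h import *;carton()"|sed 's/| scene.*//';done
```

```text
ee_pos: [0.5358, -0.2066, -0.0116]
top ctr [ 0.6353 -0.2247] size [0.105 0.086] yaw -1.0 
  base ctr [ 0.6279 -0.1949] force [-1.4  0.   0.1]
ee_pos: [0.5376, -0.2066, -0.0117]
top ctr [ 0.6365 -0.2247] size [0.105 0.088] yaw -1.0 
  base ctr [ 0.6292 -0.1931] force [-2.1 -1.7  0.2]
ee_pos: [0.5393, -0.2065, -0.0117]
top ctr [ 0.64   -0.2248] size [0.105 0.086] yaw -1.0 
  base ctr [ 0.6304 -0.1913] force [-2.5 -0.1 -0.7]
ee_pos: [0.5407, -0.2063, -0.0117]
top ctr [ 0.6466 -0.2071] size [0.069 0.072] yaw -0.1 
  base ctr [ 0.6287 -0.1936] force [-4.8 -0.1  1.3]
```

```bash
python3 -m handwheel '{"gripper":[1,1,1,1],"slide":[[0,-2,0],[0,-6,0],[0,-8,0],[0,0,0]],"yaw":[0,0,0,0]}' | grep -E "ee_pos"
python3 - <<'E'
from h import *
b=cam("top")["img"][160:240,300:400];a=cam("scene")["img"][130:310,170:330]
o=np.zeros((560,800,3),np.uint8);o[:320,:400]=cv2.resize(b,(400,320),interpolation=2);o[:450,400:]=cv2.resize(a,(400,450),interpolation=2)
cv2.imwrite("pics/s5.png",o[:,:,::-1])
E
```

```text
ee_pos: [0.5236, -0.2071, -0.0117]
```

View pics/s5.png

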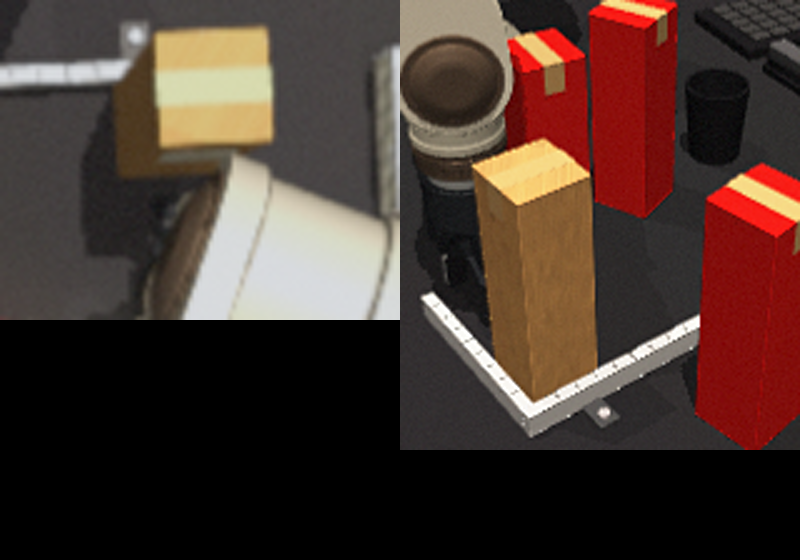

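```bash
sed -i 's/385:/372:/' h.py
cat > gap.py <<'E'
from h import *
c=cam("top");H=hsv(c);V=c["img"].astype(float).mean(2)
def edge(v,i0,i1,th): # subpixel crossings
    s=v[i0:i1];return [i0+i+(th-s[i])/(s[i+1]-s[i]) for i in range(len(s)-1) if (s[i]-th)*(s[i+1]-th)<0]
B=[];
for u in range(248,315):
    e=edge(V[:,u],172,192,105)
    if len(e)>=2:B.append((u,e[0],e[-1]))
B=np.array(B);o=ray(c,B[:,[0,1]],.025);i=ray(c,B[:,[0,2]],.025)
fo=np.polyfit(o[:,1],o[:,0],1);fi=np.polyfit(i[:,1],i[:,0],1)
print("back outer/inner x at y=-.2",np.polyval(fo,-.2),np.polyval(fi,-.2),"yaw",-np.degrees(fo[0]),-np.degrees(fi[0]))
m=((H[...,0]>8)&(H[...,0]<40)&(H[...,1]>40)&(H[...,2]>150)).astype(np.uint8)
m[:160]=0;m[205:]=0;m[:,:325]=0;m[:,372:]=0
k=big(cv2.morphologyEx(m,cv2.MORPH_CLOSE,np.ones((3,3))))[0].reshape(-1,2);P=ray(c,k,.23)[:,:2]
r=cv2.minAreaRect(P.astype(np.float32));print("top",r)
E
python3 gap.py
```

```text
back outer/inner x at y=-.2 0.6970341049281931 0.681355197476676 yaw 2.279304863639417 2.4490706637858635
top ((0.6490453481674194, -0.20516802370548248), (0.06569088995456696, 0.0676446333527565), 89.86161804199219)
```

```bash
python3 -m handwheel '{"gripper":[1,1,1,1,1,1,1,1],"slide":[[0,-3,-20],[0,0,-41],[0,0,-41],[0,0,-41],[0,0,-41],[0,0,-41],[0,0,-41],[0,0,-41]],"yaw":[0,0,0,0,0,0,0,0]}' | grep -E "ee_pos|rot"
python3 -m handwheel '{"gripper":[1,1,1,1,1,1,1],"slide":[[0,0,0],[0,0,0],[0,0,0],[0,0,0],[0,0,0],[0,0,0],[0,0,0]],"yaw":[-0.125,-0.125,-0.125,-0.125,-0.125,-0.125,-0.125]}' >/dev/null
python3 -m handwheel '{"gripper":[1,1,1,1,1,1,1],"slide":[[0,0,0],[0,0,0],[0,0,0],[0,0,0],[0,0,0],[0,0,0],[0,0,0]],"yaw":[-0.125,-0.125,-0.125,-0.125,-0.125,-0.07,0]}' | grep -E "ee_pos|rot"
python3 -m handwheel '{"gripper":[1,1,1,1,1,1],"slide":[[-25,26,0],[-25,26,0],[-25,26,0],[-25,26,0],[-25,26,0],[0,0,0]],"yaw":[0,0,0,0,0,0]}' | grep -E "ee_pos|rot"
```

```text
ee_pos: [0.5218, -0.2083, 0.2977]
tcp_rot: [179.9, -0.2, 92.6]
ee_pos: [0.5222, -0.2084, 0.2954]
tcp_rot: [179.8, 0.0, -177.3]
ee_pos: [0.6442, -0.0684, 0.2933]
tcp_rot: [179.7, -0.1, -177.4]
```

```bash
python3 gap.py; python3 -c "
from workcell import sensors;o=sensors.get_obs();print(o['time'],o['q'])"
```

```text
back outer/inner x at y=-.2 0.6994848964852842 0.6882162865468918 yaw 2.8861488564383215 4.052904915825444
top ((0.6398191452026367, -0.1898450404405594), (0.09629220515489578, 0.08617103099822998), 89.86161804199219)
31.7833 [ -6.35684868  22.054805    37.60630927 105.7055236    0.24111084
  -8.92634148]
```

```bash
python3 -m handwheel '{"gripper":[1,1,1,1,1,1,1,1],"slide":[[0,0,40],[0,0,40],[0,0,40],[0,0,40],[0,0,40],[0,0,40],[0,0,35],[0,0,0]],"yaw":[0,0,0,0,0,0,0,0]}'| grep -E "ee_pos|wrist"
python3 -m handwheel '{"gripper":[1,1,1,1,1,1],"slide":[[0,0,8],[0,0,8],[0,0,5],[0,0,0],[0,0,0],[0,0,0]],"yaw":[0,0,0,0,0,0]}'| grep -E "ee_pos|wrist"
```

```text
ee_pos: [0.6363, -0.0723, 0.0132]
wrist_force: [-1.2, 0.3, -1.5]
ee_pos: [0.6418, -0.072, 0.0012]
wrist_force: [-0.3, 0.2, 0.9]
```

```bash
python3 -m handwheel '{"gripper":[1,1,1,1,1,1,1,1],"slide":[[-2,0,6],[-2,0,4],[0,0,2],[0,-4,0],[0,-4,0],[0,-4,0],[0,-4,0],[0,0,0]],"yaw":[0,0,0,0,0,0,0,0]}'| grep -E "ee_pos|wrist"
for i in 1 2 3 4 5; do python3 -m handwheel '{"gripper":[1,1,1],"slide":[[0,-1,0],[0,-1,0],[0,0,0]],"yaw":[0,0,0]}' | grep -E "ee_pos|wrist" |tr '\n' ' ';echo; done
```

```text
ee_pos: [0.6457, -0.0887, -0.0122]
wrist_force: [-0.2, -0.3, -0.5]
ee_pos: [0.6458, -0.0898, -0.0122] wrist_force: [0.1, -0.3, 0.2] 
ee_pos: [0.646, -0.0917, -0.0122] wrist_force: [-0.5, 0.2, 0.6] 
ee_pos: [0.6461, -0.0938, -0.0122] wrist_force: [0.3, 0.0, -0.3] 
ee_pos: [0.6461, -0.0959, -0.0122] wrist_force: [0.4, -0.2, -0.4] 
ee_pos: [0.6462, -0.0976, -0.0122] wrist_force: [-1.4, 0.8, 0.3]
```

```bash
for i in 1 2 3 4 5 6; do python3 -m handwheel '{"gripper":[1,1],"slide":[[0,-0.8,0],[0,0,0]],"yaw":[0,0]}' | grep -E "ee_pos|wrist" |tr '\n' ' ';echo; done
```

```text
ee_pos: [0.6463, -0.0982, -0.0121] wrist_force: [-0.1, 4.1, 1.1] 
ee_pos: [0.6465, -0.0984, -0.012] wrist_force: [-0.2, 6.8, 1.1] 
ee_pos: [0.6465, -0.0985, -0.0119] wrist_force: [-1.3, 10.2, 2.8] 
ee_pos: [0.6464, -0.0985, -0.0118] wrist_force: [-2.1, 15.6, 4.7] 
ee_pos: [0.6464, -0.0985, -0.0117] wrist_force: [-3.2, 19.4, 6.3] 
ee_pos: [0.6463, -0.0985, -0.0116] wrist_force: [-3.9, 23.7, 7.1]
```

```bash
python3 -m handwheel '{"gripper":[1,1,1,1,1,1,1,1],"slide":[[0,4,0],[0,8,0],[0,8,-20],[0,0,-41],[0,0,-41],[0,0,-41],[0,0,-41],[0,0,-41]],"yaw":[0,0,0,0,0,0,0,0]}'| grep -E "time|ee_pos|wrist"
python3 -m handwheel '{"gripper":[1,1,1,1,1,1,1,1],"slide":[[0,0,-41],[0,0,-41],[0,0,0],[0,0,0],[0,0,0],[0,0,0],[0,0,0],[0,0,0]],"yaw":[0,0.125,0.125,0.125,0.125,0.125,0.125,0.125]}'| grep -E "time|ee_pos|rot"
python3 -m handwheel '{"gripper":[1,1,1,1,1,1],"slide":[[0,0,0],[0,0,0],[0,0,0],[0,0,0],[0,0,0],[0,0,0]],"yaw":[0.125,0.125,0.125,0.125,0.125,0.07]}' | grep -E "ee_pos|rot"
```

```text
time: 36.53
ee_pos: [0.6452, -0.0834, 0.2149]
wrist_force: [1.2, -0.2, -0.0]
time: 37.2
ee_pos: [0.6457, -0.0839, 0.2947]
tcp_rot: [179.9, -0.2, 132.0]
ee_pos: [0.6457, -0.0838, 0.2947]
tcp_rot: [-180.0, -0.2, 92.1]
```

```bash
python3 -m handwheel '{"gripper":[1,1,1,1,1,1],"slide":[[-25,-26.5,0],[-25,-26.5,0],[-25,-26.5,0],[-25,-26.5,0],[-25,-26.5,0],[0,0,0]],"yaw":[0,0,0,0,0,0]}' | grep -E "ee_pos|rot"
python3 -m handwheel '{"gripper":[1,1,1,1,1,1,1,1],"slide":[[0,0,41],[0,0,41],[0,0,41],[0,0,41],[0,0,41],[0,0,41],[0,0,35],[0,0,0]],"yaw":[0,0,0,0,0,0,0,0]}'| grep -E "ee_pos|wrist"
```

```text
ee_pos: [0.5153, -0.2181, 0.2954]
tcp_rot: [-180.0, -0.1, 92.3]
ee_pos: [0.5147, -0.2116, 0.0059]
wrist_force: [-0.6, 0.6, -0.2]
```

```bash
python3 -m handwheel '{"gripper":[1,1,1,1,1,1],"slide":[[0,0,8],[0,0,5],[0,0,3],[0,4,0],[0,4,0],[0,0,0]],"yaw":[0,0,0,0,0,0]}'| grep -E "time|ee_pos|wrist"
```

```text
time: 39.37
ee_pos: [0.5283, -0.2133, -0.0013]
wrist_force: [-0.7, 0.6, -0.0]
```

```bash
python3 -m handwheel '{"gripper":[1,1,1,1,1,1],"slide":[[3,0,6],[0,0,4],[0,3,0],[0,3,0],[0,2,0],[0,0,0]],"yaw":[0,0,0,0,0,0]}'| grep -E "time|ee_pos|wrist"; for i in 1 2 3; do python3 -m handwheel '{"gripper":[1,1],"slide":[[0,1,0],[0,0,0]],"yaw":[0,0]}' | grep -E "ee_pos|wrist" |tr '\n' ' ';echo; done
```

```text
time: 39.87
ee_pos: [0.5349, -0.2095, -0.0129]
wrist_force: [-0.4, 0.4, -0.6]
ee_pos: [0.5357, -0.2095, -0.0128] wrist_force: [0.3, -0.2, -1.0] 
ee_pos: [0.5367, -0.2095, -0.0127] wrist_force: [0.5, 0.2, -0.0] 
ee_pos: [0.5377, -0.2094, -0.0126] wrist_force: [-0.3, -0.1, -0.2]
```

```bash
for i in 1 2 3 4 5 6; do python3 -m handwheel '{"gripper":[1,1],"slide":[[0,0.8,0],[0,0,0]],"yaw":[0,0]}' | grep -E "ee_pos|wrist" |tr '\n' ' ';echo; done
```

```text
ee_pos: [0.5385, -0.2094, -0.0126] wrist_force: [-0.6, -0.2, 0.1] 
ee_pos: [0.5393, -0.2094, -0.0126] wrist_force: [0.0, -0.4, -0.2] 
ee_pos: [0.5401, -0.2093, -0.0126] wrist_force: [0.3, -0.0, -0.1] 
ee_pos: [0.5407, -0.2093, -0.0127] wrist_force: [-1.1, 0.5, 0.3] 
ee_pos: [0.5408, -0.2092, -0.0128] wrist_force: [-6.2, -0.4, 1.6] 
ee_pos: [0.5408, -0.2092, -0.0128] wrist_force: [-10.3, 0.1, 3.7]
```

```bash
python3 -m handwheel '{"gripper":[1,1,1,1,1,1,1,1],"slide":[[0,-5,0],[0,-10,-10],[0,-5,-35],[0,0,-41],[0,0,-41],[0,0,-41],[0,0,-41],[0,0,-41]],"yaw":[0,0,0,0,0,0,0,0]}'| grep -E "time|ee_pos|wrist"
python3 -m handwheel '{"gripper":[1,1,1,1,1,1,1,1],"slide":[[0,0,-41],[41,0,0],[41,0,0],[41,0,0],[41,0,0],[41,0,0],[41,0,0],[41,0,0]],"yaw":[0,0,0,0,0,0,0,0]}'| grep -E "time|ee_pos|rot"
python3 - <<'E'
from h import *
exec(open("gap.py").read())
b=c["img"][160:250,240:380];t=c["img"][195:245,105:180];a=cam("scene")["img"][130:310,170:330]
o=np.zeros((560,800,3),np.uint8);o[:257,:400]=cv2.resize(b,(400,257),interpolation=2);o[260:527,:400]=cv2.resize(t,(400,267),interpolation=2);o[:450,400:]=cv2.resize(a,(400,450),interpolation=2)
cv2.imwrite("pics/s6.png",o[:,:,::-1])
E
```

```text
time: 42.03
ee_pos: [0.5221, -0.2109, 0.2396]
wrist_force: [0.3, -0.7, -0.0]
time: 42.7
ee_pos: [0.5092, 0.0773, 0.2798]
tcp_rot: [179.9, -0.2, 92.6]
back outer/inner x at y=-.2 0.6970552328589786 0.6812051667057513 yaw 2.285108400366138 2.4059931792324623
top ((0.6502136588096619, -0.20522724092006683), (0.06568558514118195, 0.06547961384057999), 89.70396423339844)
```

View pics/s6.png

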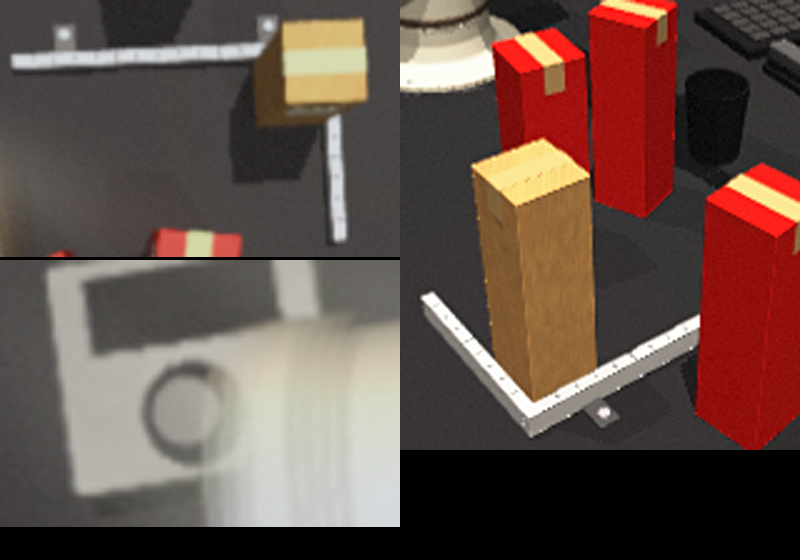

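```bash
python3 -m handwheel '{"gripper":[-1,-1,-1,-1,-1,-1,-1,-1],"slide":[[32.4,8.2,0],[32.4,8.2,0],[32.4,8.2,0],[32.4,8.2,0],[32.4,8.2,0],[32.4,8.2,0],[32.4,8.2,0],[32.4,8.2,0]],"yaw":[0,0,0,0,0,0,0,0]}' 30 | grep -E "time|ee_pos|opening"
python3 -m handwheel '{"gripper":[-1,-1,-1,-1,-1,-1,-1,-1],"slide":[[0,0,0],[0,0,35],[0,0,35],[0,0,35],[0,0,35],[0,0,35],[0,0,0],[0,0,0]],"yaw":[0,0,0,0,0,0,0,0]}' | grep -E "time|ee_pos|opening|wrist"
```

```text
time: 43.47
ee_pos: [0.5639, 0.3386, 0.2806]
opening: 0.0001
time: 44.13
ee_pos: [0.5628, 0.3369, 0.1044]
wrist_force: [-0.1, 0.5, 1.6]
opening: 0.0
```

```bash
python3 -m handwheel '{"gripper":[-1,-1,-1,-1,-1,-1],"slide":[[2,0,20],[0,0,14],[0,0,3],[0,0,0],[0,0,0],[0,0,0]],"yaw":[0,0,0,0,0,0]}' | grep -E "time|ee_pos|wrist"
for i in 1 2 3 4 5; do python3 -m handwheel '{"gripper":[-1,-1,-1],"slide":[[0,0,1.5],[0,0,0],[0,0,0]],"yaw":[0,0,0]}' | grep -E "ee_pos|wrist"|tr '\n' ' ';echo; done
```

```text
time: 44.63
ee_pos: [0.5644, 0.3406, 0.0709]
wrist_force: [0.3, -0.1, 0.8]
ee_pos: [0.5636, 0.3402, 0.0674] wrist_force: [-0.6, -0.2, 0.5] 
ee_pos: [0.5636, 0.3403, 0.0658] wrist_force: [-0.9, -0.6, 3.1] 
ee_pos: [0.5636, 0.3403, 0.0641] wrist_force: [0.3, -1.1, 2.7] 
ee_pos: [0.5636, 0.3403, 0.0626] wrist_force: [0.9, 0.1, 4.4] 
ee_pos: [0.5636, 0.3402, 0.0611] wrist_force: [0.4, -0.7, 4.8]
```

```bash
for i in 1 2 3 4; do python3 -m handwheel '{"gripper":[-1,-1,-1],"slide":[[0,0,1],[0,0,0],[0,0,0]],"yaw":[0,0,0]}' | grep -E "ee_pos|wrist"|tr '\n' ' ';echo; done
```

```text
ee_pos: [0.5637, 0.3403, 0.061] wrist_force: [-1.4, -1.7, 9.4] 
ee_pos: [0.5637, 0.3403, 0.0609] wrist_force: [-3.0, -2.4, 15.5] 
ee_pos: [0.5637, 0.3403, 0.0608] wrist_force: [-5.9, -4.3, 20.4] 
ee_pos: [0.5638, 0.3403, 0.0607] wrist_force: [-7.4, -4.5, 26.1]
```

The button bottomed out: spring force was about 5 N, then the force rose steeply to 26 N at a fixed height. Releasing it and checking before hand-in.

```bash
python3 -m handwheel '{"gripper":[-1,-1,-1,-1,-1,-1,-1,-1],"slide":[[0,0,-10],[0,0,-20],[0,0,-40],[0,0,-40],[0,0,-40],[0,0,0],[0,0,0],[0,0,0]],"yaw":[0,0,0,0,0,0,0,0]}' | grep -E "time|ee_pos|wrist"; python3 gap.py
```

```text
time: 47.55
ee_pos: [0.5633, 0.3396, 0.206]
wrist_force: [0.6, 0.6, -0.9]
back outer/inner x at y=-.2 0.6970589720204633 0.6812194813854261 yaw 2.2894108079820037 2.4090759993978073
top ((0.6502136588096619, -0.20522724092006683), (0.06568558514118195, 0.06547961384057999), 89.70396423339844)
```

```bash
python3 -c "from workcell import ticket;print(ticket.job_done())"
```

```text
the job is handed in; nothing more can be done
None
```

The carton was slid upright until it stopped firmly against both stops, then the button was pressed fully down and released, and the job was handed in at about 48 s; the result was not reported back.

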